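Pin the footrest and raise its post

ROBOT

A 7-joint arm with a two-finger parallel gripper is mounted at the origin on the work surface. World frame = base frame: x ahead of the robot, y to its left, z up, the work surface at z = 0. Lengths are in mm, angles in rad, forces in N, time in s.
With the tool pointing down it reaches from about 400 to 875 mm from the base axis. Payload 19.3 kg.
Tool frame: the origin (TCP) lies on the centre line of the jaws, within the pads' length; the fingertips stand 17 mm ahead of it and the grasp point (between the pads) lies 2 mm behind it (arm.tip_extent is the distance from the TCP to the fingertips, in mm); y points along the fingers, x is the direction in which the jaws open and shut, and the axes are right-handed (so a half turn about y gives the same grasp; the last joint's range is limited). The gripper opens to 85 mm and grips with 20 to 120 N. Pads are 22 mm wide; open, the fingers measure 114 mm over their backs; the gripper's body (76 mm by 85 mm) begins 54 mm behind the grasp point. The pads swing forward as they close: fully open they stand 13 mm farther back than shut.
Start: joints at [-1.197, 0.521, -0.036, 1.599, 0.021, 1.021, -0.113], TCP at [268.376, 564.437, 248.291] pointing down, gripper open.
Joint ranges: [-2.91, 2.91], [-0.3, 2.13], [-1.5, 1.42], [0.17, 2.43], [-1.26, 4.41], [0.16, 1.93], [-2.52, 2.52]. Speed limits (rad/s): [1.89, 1.89, 2.39, 2.39, 3.01, 3.01, 3.01].

INTERFACE

Orientations are given as a rotation vector (axis times angle).
In Python, from plant import arm, effector, solver, eyes, order, readout gives the robot as it stands. Calls block until the motion is done:
- arm.goto(position, orientation): joint-space move of the TCP to a pose.
- arm.line_to(position, frame=None, feed=150): straight line of the TCP; frame=None keeps the orientation; feed is the mean speed in mm/s.
- arm.move_j(angles): joint-space move.
- effector.open_gripper() and effector.close_gripper(grip_force=None): open the fingers fully, or close them until they stop; grip_force is the grip in N (None keeps the last).
- arm.sleep(seconds).
- solver.ik(position, orientation): joint angles nearest the present ones, or None.
- eyes.camera(name): name is "side" or "top" or "wrist"; returns the picture (480x640x3 uint8, red, green, blue); there is no depth.
- eyes.camera_params(name): a dict with "mtx" (3x3 intrinsics, pixels), "k1" (the pictures are not rectified: a ray, as slopes to the right and down, at radius r is drawn at 1 + k1 r^2 times it, then the intrinsics apply), "R" (3x3) and "t" (3): a world point X has camera coordinates R X + t. Camera axes: x right, y down, z forward; pixel columns grow to the right and rows downward; lengths in mm; the calibration is good to about 2 mm. A picture is of the moment at which its call begins: read the wrist's pose just before it. camera_params takes no time and is no camera call; for the wrist camera it gives the pose at the moment of the call.
A pose or a line that the arm cannot do raises arm.MotionError and nothing moves.
- order.sign_off(): hands the job in, once; it reports no verdict.
Readings, each from a call of its own:
- readout.get_t(): time.
- readout.get_q(): joint angles.
- readout.get_qvel(): joint speeds.
- readout.get_joint_torque(): joint torques, N m.
- readout.get_eef_pos(): TCP position.
- readout.get_tcp_rot(): TCP orientation.
- readout.get_ft_force(): force on the tool from outside, world axes, zero at the start.
- readout.get_torque(): the same for the moment, N m.
- readout.get_finger_gap(): opening from 0.0 (shut) to 1.0 (fully open).
Only numpy, scipy, OpenCV 4.12 (cv2) and the standard library are available. Lean on these libraries where they do the work, as an engineer would, in place of code of your own. Each camera call takes 0.05 s, during which the arm holds its last target. There are 200 camera calls.

TASK

On the shoe-shine stand, push the brass pin that is half in all the way home, until its head sits against the fork, while the post is still down. Then take the footrest by its sides and pull it straight up, so that the post slides out of its sleeve until the red band shows whole above the collar but none of the black band below it ever does, and keep holding it there, level and still: the job finishes with the gripper holding the footrest up, so that I can tighten the clamp. Leave the tins and bottles where they are.

Things in the scene. Friction and masses are not known exactly. Their poses are not given: they have to be found in the camera images.
- stand: fixed wooden shoe-shine box, 200 x 160 mm (x, y), 80 mm high, with a brass collar 40 x 40 mm mid-deck whose top is 100 mm above the table. A vertical square bore, 21.2 mm wide, runs from the collar's top to a floor 10 mm above the table. Origin: centre of the underside, on the table; z up; x along the footrest's length; the pin's head is on the +y side.
- post: loose steel post standing in the stand's bore (it cannot turn), on the bore's floor at the start. Origin: centre of its foot; z up, axes as the stand's. Shank 20 x 20 mm up to z 100 mm (90 mm of it in the bore), then a dark fork: block 34 x 37 mm up to z 112 mm and two cheeks up to z 150 mm, 34 mm wide (x), 10 mm thick, at y 8.5 to 18.5 mm on either side. 0.25 to 0.5 kg.
- fork_hole (a point): mouth of the hole in the outer face of the post's +y cheek: post y 18.5 mm, z 128 mm, so 138 mm above the table at the start. Holes of 11.5 mm run from here along -y through cheek, lug and far cheek.
- red_band (a point): middle of the 12 mm high red band painted round the post's shank, z 56 to 68 mm; a black band lies below it, z 28 to 38 mm. Both are hidden in the bore at the start. The red band shows whole above the collar when the post has risen 34 mm, the black one begins to show at 52 mm; a rise of 43 mm is the middle.
- footrest: loose wooden footrest with black rubber top, 170 mm long (x), 48 mm wide (y), 22 mm thick, resting level on the fork's cheeks. Origin: centre of the wood's underside, 160 mm above the table at the start; z up. A brass lug 28 mm wide, 14 mm thick (y) hangs 34 mm down between the cheeks, its hole 22 mm below the origin, in line with the cheeks' holes. 0.2 to 0.4 kg.
- grip (a point): where to grip the footrest across its 48 mm width: its centre, 11 mm above the wood's underside. Keep fingertips no more than 10 mm below the underside: the pin's head is under there. With the pin home, lifting the footrest carries the post along, after about 1.5 mm of play.
- pin: loose oiled brass pin along y in the +y cheek's hole and part way into the lug, drooping up to 8 degrees. Origin: on its axis, under the head; y points out of the head. Shank 10 x 42 mm towards -y with tapered tip, head 16 mm across, 10 mm thick. The head's underside starts 15 to 22 mm off the cheek, touches it when home. Slides with a few N, pushed mid-head along -y, e.g. by the side of closed fingers pointing down.
- pin_tip (a point): centre of the pin's tip, 42 mm from the underside of the head
- tin_small: bystander: small yellow polish tin, 38 mm across, 20 mm high, on the stand's deck on the -y side; origin under its centre
- tin_red: bystander: red polish tin, 70 mm across, 28 mm high, on the table; origin under its centre
- tin_blue: bystander: blue polish tin, 70 mm across, 28 mm high, on the table; origin under its centre
- bottle_amber: bystander: amber bottle with domed brass cap, 48 mm across, 108 mm high; origin under its centre
- bottle_dark: bystander: black bottle with domed brass cap, 48 mm across, 108 mm high; origin under its centre
Mind the look-alikes: they are no part of the job. Leave any green or purple look-alike of the footrest alone.

How it is judged:
By the outcome, as a careful person would: the job done as asked, in the order asked, and still so for the second after the job is handed in, while the arm keeps its last pose, push and grip.
It also fails if it takes over 51 s, if anything falls off the work surface, if the arm or the gripper's body presses on something with over 40 N, if the wrist force passes 120 N, or if a joint passes its speed limit or range.

## Working session

There is one attempt and no reset: what is moved stays moved. The work goes in short steps, each a Python script; the robot and the scene stay as the last script left them, time stands still between calls to the robot, and variables do not carry over. Pictures are saved under pics/ and viewed, about 8 in all and at most 12, crops included, and the job is handed in when it is done.

```bash
ls; mkdir -p pics; cat > h.py <<'E'
from plant import arm, effector, solver, eyes, order, readout
import numpy as np, cv2
from scipy.spatial.transform import Rotation as Ro
def snap(name,fn):
    p=eyes.camera_params(name); im=eyes.camera(name)
    cv2.imwrite('pics/'+fn,im[:,:,::-1]); return im,p
def ray(p,uv):
    K=np.array(p['mtx']);k=p['k1'];R=np.array(p['R']);t=np.array(p['t'])
    d=np.array([(uv[0]-K[0,2])/K[0,0],(uv[1]-K[1,2])/K[1,1]]);s=d.copy()
    for _ in range(30): s=d/(1+k*(s@s))
    return -R.T@t, R.T@np.array([s[0],s[1],1])
def atz(p,uv,z):
    c,d=ray(p,uv); return c+d*(z-c[2])/d[2]
def tri(l):
    A=0;b=0
    for p,uv in l:
        c,d=ray(p,uv);d=d/np.linalg.norm(d);P=np.eye(3)-np.outer(d,d);A=A+P;b=b+P@c
    return np.linalg.solve(A,b)
def proj(p,X):
    x=np.array(p['R'])@np.array(X,float)+np.array(p['t']);s=x[:2]/x[2];s=s*(1+p['k1']*(s@s));K=np.array(p['mtx'])
    return np.array([K[0,0]*s[0]+K[0,2],K[1,1]*s[1]+K[1,2]])
E
python3 - <<'E'
from h import *
for n in('top','side'):
    im,p=snap(n,n+'0.png'); print(n,p)
print(readout.get_t(),readout.get_tcp_rot(),readout.get_eef_pos(), readout.get_ft_force())
a=cv2.imread('pics/top0.png');b=cv2.imread('pics/side0.png')
E
```

```text
pics
top {'mtx': array([[451.52809925,   0.        , 319.38324103],
       [  0.        , 451.52809925, 240.8042194 ],
       [  0.        ,   0.        ,   1.        ]]), 'k1': -0.023553353074348655, 'R': array([[ 0.19861763, -0.98006401,  0.00505664],
       [-0.95861258, -0.19533903, -0.2071342 ],
       [ 0.20399254,  0.03629315, -0.97829947]]), 't': array([ -67.67478758,  477.15954656, 1069.78365491])}
side {'mtx': array([[494.35473184,   0.        , 318.92283287],
       [  0.        , 494.35473184, 239.25067739],
       [  0.        ,   0.        ,   1.        ]]), 'k1': -0.0012669988185634064, 'R': array([[-0.99905841, -0.04333711,  0.00204724],
       [-0.02529308,  0.54344879, -0.83906119],
       [ 0.03524992, -0.83832292, -0.54403321]]), 't': array([ 469.95261482,  116.17748956, 1204.4929651 ])}
0.1 [-1.38771653 -0.8757585   0.87715058] [268.27045387 564.1807193  247.7716553 ] [ 0.18233277 -0.22120479 -0.26855868]
```

View pics/top0.png

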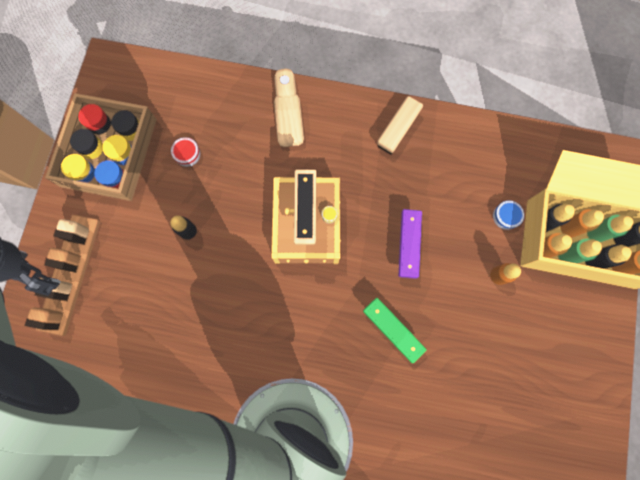

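View pics/side0.png

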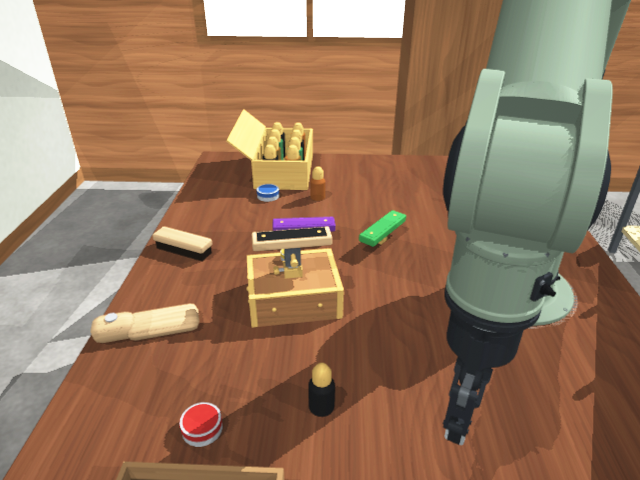

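The top view shows the stand at about (306,220), with the black-topped footrest at (305,206), the pin head at (287,211) and the yellow tin at (330,214). Look-alikes to avoid are the purple rest at (411,244), the green rest at (395,331), and the brushes at (400,125) and (288,108). In the side view the footrest is at (292,239) and the pin near (287,268). Next is a close crop of both.

```bash
python3 - <<'E'
import cv2,numpy as np
a=cv2.imread('pics/top0.png')[160:275,255:355];b=cv2.imread('pics/side0.png')[220:330,240:350]
A=cv2.resize(a,(400,460),interpolation=cv2.INTER_CUBIC);B=cv2.resize(b,(400,400),interpolation=cv2.INTER_CUBIC)
c=np.zeros((460,800,3),np.uint8);c[:,:400]=A;c[:400,400:]=B;cv2.imwrite('pics/crop1.png',c)
E
```

```text
(no output)
```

View pics/crop1.png

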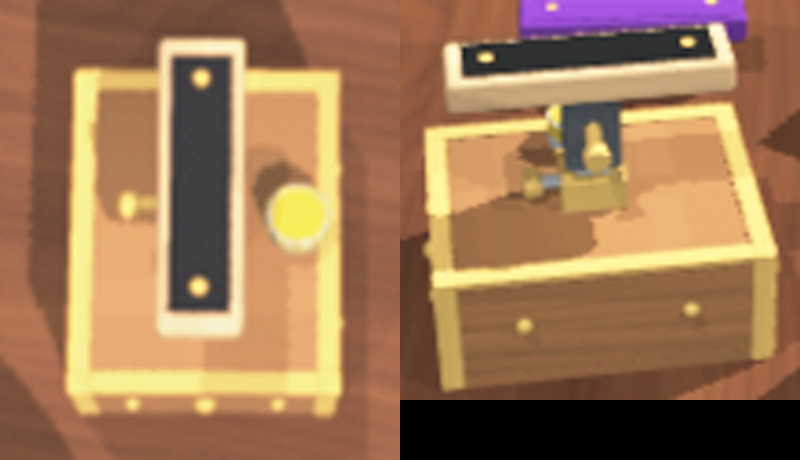

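```bash
python3 - <<'E'
from h import *
np.set_printoptions(precision=1,suppress=True)
pt=eyes.camera_params('top');ps=eyes.camera_params('side')
T=lambda u,v:(255+u/4-.4,160+v/4-.4); S=lambda u,v:(240+(u-400)/3.636-.4,220+v/3.636-.4)
f=[atz(pt,T(*c),182) for c in[(158,38),(245,38),(243,335),(157,336)]]
d=[atz(pt,T(*c),80) for c in[(74,70),(340,70),(342,393),(66,393)]]
for n,q in(('foot',f),('deck',d)):
    q=np.array(q);print(n,q[:,:2].tolist(),q.mean(0)); 
    for i in range(4):
        e=q[i]-q[i-1];print(np.linalg.norm(e),np.degrees(np.arctan2(e[1],e[0])))
print('scr',tri([(pt,T(201,77)),(ps,S(486,57))]), tri([(pt,T(199,286)),(ps,S(688,42))]))
print('head',tri([(pt,T(128,206)),(ps,S(597,153))]), atz(pt,T(128,206),136))
print('deck corners', tri([(pt,T(74,70)),(ps,S(440,278))]),tri([(pt,T(66,393)),(ps,S(775,253))]))
E
```

```text
foot [[604.4207465305758, 112.64335664599017], [614.2586843051106, 64.51578034291796], [446.27050146172303, 31.295289126936716], [436.37513542328475, 77.07630581908637]] [525.3  71.4 182. ]
171.76828146356493 11.950358373617744
49.12279125277447 -78.44711312405748
171.2414395280958 -168.81380640886448
46.83822966767172 102.19660421814828
deck [[610.6101347901852, 172.57486396935556], [643.7364132173075, 10.479020866713606], [443.8694261318797, -29.296087200078873], [410.91847205379446, 132.52651346525468]] [527.3  71.6  80. ]
203.6679418674518 11.340281648582303
165.44610201992535 -78.44994242805768
203.786338473244 -168.7447351693046
165.14333005225518 101.50944258198503
scr [585.7  83.8 185.1] [468.1  60.2 184.2]
head [517.8 113.5 139. ] [517. 114. 136.]
deck corners [606.8 170.9  89.5] [412.  131.9  83.1]
```

Checks against the given sizes: footrest about 171 x 48 at a yaw of about 11.4°, deck about 203 x 165, and centres agreeing near (526.5, 71.7). The pin head is 43 mm out along stand +y, so the gap is about 19.5 mm, which fits the description. I'll move to a spot outside the pin and look with the wrist camera.

```bash
cat >> h.py <<'E'
np.set_printoptions(precision=2,suppress=True)
yaw=np.radians(11.4); C=np.array([526.5,71.8,0.])
ex=np.array([np.cos(yaw),np.sin(yaw),0]);ey=np.array([-ex[1],ex[0],0]);ez=np.array([0,0,1.])
def W(x,y,z): return C+ex*x+ey*y+ez*z
def rv(tx):  # tool x given, tool y down
    ty=-ez; return Ro.from_matrix(np.column_stack([tx,ty,np.cross(tx,ty)])).as_rotvec()
E
python3 - <<'E'
from h import *
p=eyes.camera_params('wrist');R=Ro.from_rotvec(readout.get_tcp_rot()).as_matrix()
c=-np.array(p['R']).T@p['t'];print('cam in tool',R.T@(c-readout.get_eef_pos()),'camz in tool',R.T@p['R'][2], arm.tip_extent)
print(R)
for n,tx in(('ex',ex),('-ex',-ex),('ey',ey),('-ey',-ey)): print(n,solver.ik(W(0,90,250),rv(tx)),solver.ik(W(0,0,210),rv(tx)))
E
```

```text
cam in tool [  -0.38 -125.48   73.  ] camz in tool [-0.    0.96 -0.29] 17.0
[[ 0.43 -0.   -0.9 ]
 [ 0.9  -0.    0.43]
 [-0.   -1.   -0.  ]]
ex [-0.66  0.39  0.32  1.85 -0.15  0.92 -0.07] [-0.53  0.45  0.38  1.9  -0.22  0.83  0.16]
-ex [ 0.43  0.68 -1.27  1.8   0.69  1.21  2.29] [-1.01  0.79  1.23  1.92 -0.86  1.09 -2.35]
ey [-0.39  0.37 -0.04  1.84  0.02  0.93  1.34] [-0.25  0.42  0.    1.89 -0.    0.83  1.52]
-ey [-0.87  0.44  0.62  1.86 -0.31  0.94 -1.48] [-0.7   0.49  0.62  1.91 -0.37  0.85 -1.26]
```

```bash
python3 - <<'E'
from h import *
effector.close_gripper(grip_force=40)
arm.goto(W(0,85,240),rv(ex)); arm.line_to(W(0,85,143))
print(readout.get_t(),readout.get_eef_pos(),W(0,85,143),readout.get_finger_gap(),readout.get_ft_force())
im,p=snap('wrist','w1.png');snap('side','s1.png')
for n,X in(('mouth',W(0,18.5,138)),('head?',W(0,48,136)),('tip',W(0,74,126))): print(n,proj(p,X),proj(eyes.camera_params('side'),X))
s=cv2.imread('pics/s1.png')[190:330,230:360]
c=np.zeros((480,800,3),np.uint8);w=cv2.imread('pics/w1.png');c[:300,:400]=cv2.resize(w,(400,300));c[:430,400:]=cv2.resize(s,(400,430),interpolation=cv2.INTER_CUBIC)
cv2.imwrite('pics/c2.png',c)
E
```

```text
3.4 [510.08 155.32 143.64] [509.7  155.12 143.  ] -0.0012448328652740173 [ 0.04 -0.62  1.02]
mouth [314.91 447.83] [293.1  255.86]
head? [314.89 393.92] [294.68 264.5 ]
tip [314.96 331.61] [296.22 275.6 ]
```

View pics/c2.png

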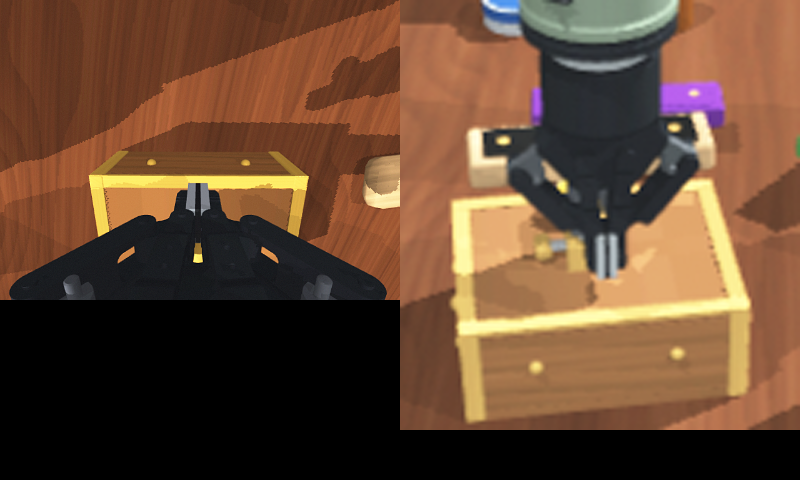

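Wrist view: the fingers are lined up with the pin, whose brass shows between them at about (198,253) in the crop, against a predicted column of 197. The area around them is clear. Now I'll push in small steps, watching the force.

```bash
python3 - <<'E'
from h import *
arm.line_to(W(0,65,143),feed=60)
f0=np.array(readout.get_ft_force());y=65;log=[]
while y>35:
    y-=1.0 if y>43 else 0.5
    arm.line_to(W(0,y,143),feed=20)
    f=np.array(readout.get_ft_force())-f0; a=(readout.get_eef_pos()-C)@ey
    log.append((y,a,f@ey,f@ex,f[2]))
    if f@ey>14: break
for l in log: print('%.1f act %.2f fy %.2f fx %.2f fz %.2f'%l)
print(readout.get_t())
E
```

```text
64.0 act 64.18 fy -0.03 fx -0.49 fz 0.46
63.0 act 63.01 fy -0.43 fx -0.22 fz 0.92
62.0 act 61.93 fy -0.37 fx 0.09 fz 0.59
61.0 act 60.90 fy -0.68 fx -0.78 fz 0.58
60.0 act 59.92 fy -0.09 fx -0.38 fz 0.48
59.0 act 58.91 fy -0.31 fx 0.96 fz 0.92
58.0 act 57.91 fy 0.04 fx 0.20 fz -0.14
57.0 act 56.94 fy -0.78 fx -1.28 fz 0.47
56.0 act 55.92 fy 0.50 fx 0.08 fz 0.16
55.0 act 54.91 fy -0.19 fx 0.45 fz 0.60
54.0 act 53.93 fy -0.13 fx 0.09 fz 0.62
53.0 act 52.92 fy 0.66 fx -0.73 fz 0.69
52.0 act 51.92 fy -0.30 fx 0.09 fz 0.12
51.0 act 50.96 fy -0.07 fx -0.18 fz 1.45
50.0 act 49.94 fy 0.22 fx 0.20 fz 0.46
49.0 act 48.90 fy -0.40 fx -0.68 fz -0.42
48.0 act 47.90 fy 0.78 fx 1.25 fz 0.91
47.0 act 46.93 fy -0.12 fx -1.07 fz 0.51
46.0 act 45.89 fy -0.21 fx -0.09 fz 0.54
45.0 act 44.91 fy -0.41 fx -0.08 fz 0.05
44.0 act 43.93 fy 0.70 fx -0.97 fz 0.14
43.0 act 42.91 fy 0.34 fx 0.93 fz -0.04
42.5 act 42.45 fy -0.15 fx 0.69 fz 0.43
42.0 act 41.95 fy 0.32 fx -0.41 fz 0.31
41.5 act 41.47 fy -0.05 fx -0.52 fz 0.99
41.0 act 40.95 fy 0.18 fx -0.14 fz 0.66
40.5 act 40.45 fy 0.27 fx 1.50 fz 0.49
40.0 act 39.97 fy 0.48 fx -0.68 fz 0.13
39.5 act 39.44 fy -0.24 fx -0.15 fz -0.83
39.0 act 38.99 fy -0.30 fx 0.24 fz 0.33
38.5 act 38.51 fy 0.01 fx 0.54 fz -0.07
38.0 act 38.22 fy 2.44 fx -0.19 fz 0.56
37.5 act 38.13 fy 5.01 fx 0.49 fz 1.10
37.0 act 38.05 fy 7.54 fx -0.07 fz 1.33
36.5 act 37.93 fy 9.90 fx -1.20 fz 2.65
36.0 act 37.72 fy 12.56 fx -1.12 fz 4.67
35.5 act 37.62 fy 14.88 fx -2.34 fz 5.08
13.2333
```

No sliding force showed before contact at 38.2, so I'll look before trusting it.

```bash
python3 - <<'E'
from h import *
im,p=snap('wrist','w2.png');snap('side','s2.png')
print(readout.get_t(),readout.get_eef_pos())
s=cv2.imread('pics/s2.png')[210:300,240:350]
c=np.zeros((600,800,3),np.uint8);w=cv2.imread('pics/w2.png')[200:480,130:510];c[:295,:400]=cv2.resize(w,(400,295));c[:327,400:]=cv2.resize(s,(400,327),interpolation=cv2.INTER_CUBIC)
snap('top','t2.png');t=cv2.imread('pics/t2.png')[160:230,255:355];c[330:600,:386]=cv2.resize(t,(386,270),interpolation=cv2.INTER_CUBIC)
cv2.imwrite('pics/c3.png',c)
E
```

```text
13.3333 [519.22 108.71 143.2 ]
```

View pics/c3.png

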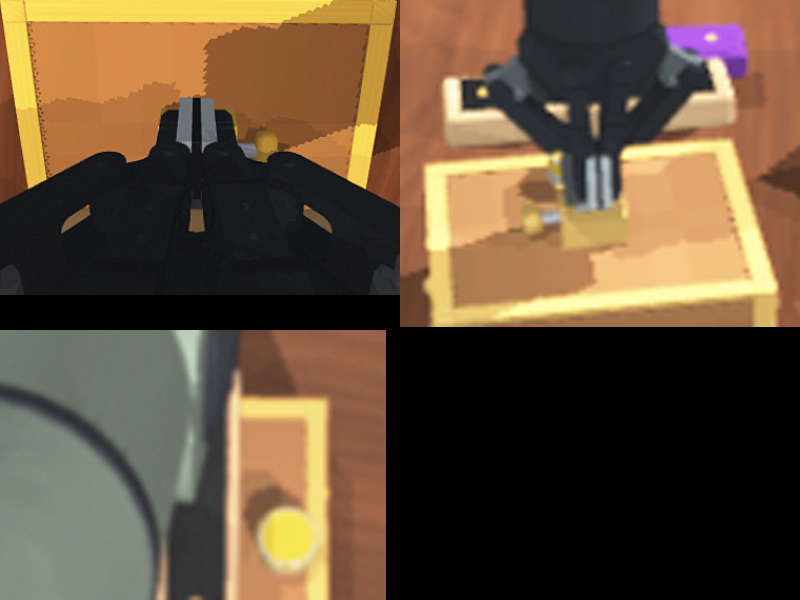

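```bash
python3 - <<'E'
from h import *
arm.line_to(W(0,75,143),feed=150); arm.line_to(W(-95,90,215),feed=200)
print(readout.get_t(),readout.get_ft_force())
w,p=snap('wrist','w3.png');snap('side','s3.png');snap('top','t3.png')
ps,pt=eyes.camera_params('side'),eyes.camera_params('top')
for n,X in(('home face',W(0,28.5,138)),('old face',W(0,48,136)),('mouth',W(0,18.5,138))): print(n,proj(p,X),proj(ps,X),proj(pt,X))
s=cv2.imread('pics/s3.png')[225:300,250:350];t=cv2.imread('pics/t3.png')[160:250,255:355]
c=np.zeros((600,800,3),np.uint8);c[:300,400:]=cv2.resize(s,(400,300),interpolation=cv2.INTER_CUBIC)
c[:300,:333]=cv2.resize(t,(333,300),interpolation=cv2.INTER_CUBIC)
c[300:,:400]=cv2.resize(cv2.imread('pics/w3.png'),(400,300));cv2.imwrite('pics/c4.png',c)
E
```

```text
14.55 [0.27 0.26 0.2 ]
home face [459.29 351.43] [293.62 258.49] [292.9  210.46]
old face [461.9  323.64] [294.68 264.5 ] [284.54 210.68]
mouth [457.39 364.35] [293.1  255.86] [297.23 210.47]
```

View pics/c4.png

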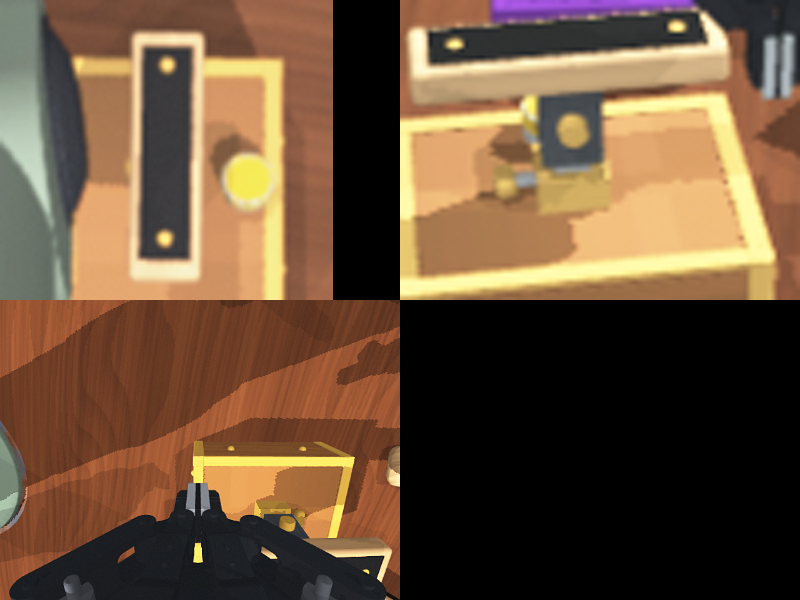

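```bash
python3 - <<'E'
import cv2
w=cv2.imread('pics/w3.png')[310:390,395:515];cv2.imwrite('pics/c5.png',cv2.resize(w,(780,520),interpolation=cv2.INTER_CUBIC))
E
```

```text
(no output)
```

View pics/c5.png

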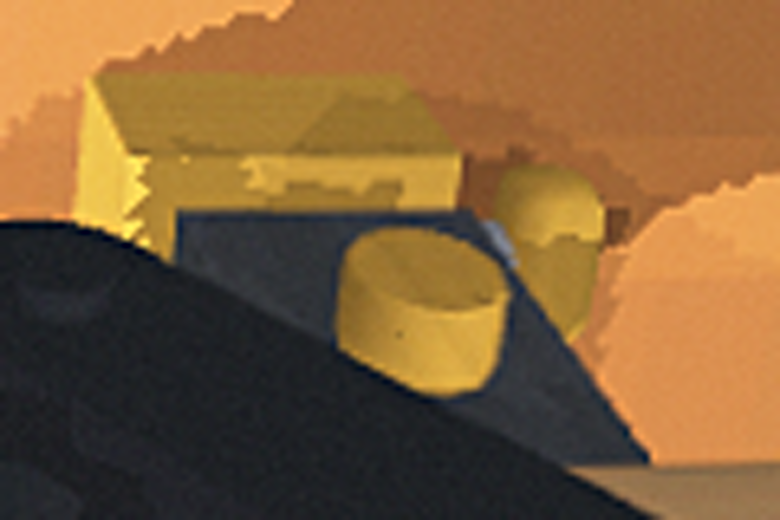

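The wrist crop shows the brass head flush on the dark cheek with no shank visible, so the pin is home. Next I'll grip the footrest.

```bash
python3 - <<'E'
from h import *
arm.line_to(W(-95,90,250),feed=200)
effector.open_gripper()
arm.goto(W(0,-.5,245),rv(ey)); arm.line_to(W(0,-.5,170.5),feed=100)
f0=np.array(readout.get_ft_force());print('pre',readout.get_t(),readout.get_eef_pos(),f0)
effector.close_gripper(grip_force=70); arm.sleep(.2)
f=np.array(readout.get_ft_force())-f0
print('gap mm',readout.get_finger_gap()*85,'f stand',f@ex,f@ey,f[2],readout.get_torque(),readout.get_eef_pos(),readout.get_t())
snap('wrist','w4.png');snap('side','s4.png')
E
```

```text
pre 18.2667 [526.89  71.37 170.98] [0.14 0.05 0.23]
gap mm 47.09775010671927 f stand -0.8833454722934017 0.9311984805237981 8.342049473293756 [-0.07  0.28 -0.09] [527.03  71.42 171.17] 18.9083
```

```bash
python3 - <<'E'
from h import *
z0=readout.get_eef_pos()[2]; b=W(0,-.5,170.5)
for dz in(1,2,4,10,20,30,40,44.5):
    arm.line_to(b+ez*dz,feed=25)
    f=np.array(readout.get_ft_force()); print(dz,round(readout.get_eef_pos()[2]-z0,2),[round(float(v),1) for v in(f@ex,f@ey,f[2])],readout.get_finger_gap()*85)
    if np.linalg.norm(f)>50: break
arm.sleep(.3)
print(readout.get_t(),readout.get_eef_pos(),readout.get_torque())
snap('wrist','w5.png');snap('side','s5.png');snap('top','t5.png')
ps=eyes.camera_params('side')
for r in(34,43,52): print(r,[proj(ps,W(0,10,z)) for z in(100,10+56+r,10+68+r,10+100+r)])
s=cv2.imread('pics/s5.png')[200:300,240:350]
cv2.imwrite('pics/c6.png',cv2.resize(s,(660,600),interpolation=cv2.INTER_CUBIC))
E
```

```text
1 0.26 [-1.5, -0.1, -2.8] 46.66881079952065
2 1.26 [-0.5, 0.1, -3.2] 46.54374766797089
4 3.26 [1.0, 0.8, -6.0] 46.7032013090301
10 9.48 [-0.2, 1.3, -6.4] 46.91253796095511
20 19.37 [0.3, 0.2, -5.8] 46.83533496511953
30 29.38 [0.4, 0.4, -5.8] 46.94773525951096
40 39.37 [0.9, 0.4, -5.9] 46.667135426260316
44.5 43.96 [1.2, 0.5, -5.0] 46.58005399800141
22.4333 [526.56  71.29 214.94] [-0.04  0.03 -0.01]
34 [array([293.13, 267.72]), array([293.13, 267.72]), array([292.98, 263.34]), array([292.59, 251.39])]
43 [array([293.13, 267.72]), array([293.02, 264.44]), array([292.88, 260.02]), array([292.48, 247.96])]
52 [array([293.13, 267.72]), array([292.91, 261.13]), array([292.77, 256.66]), array([292.37, 244.5 ])]
```

View pics/c6.png

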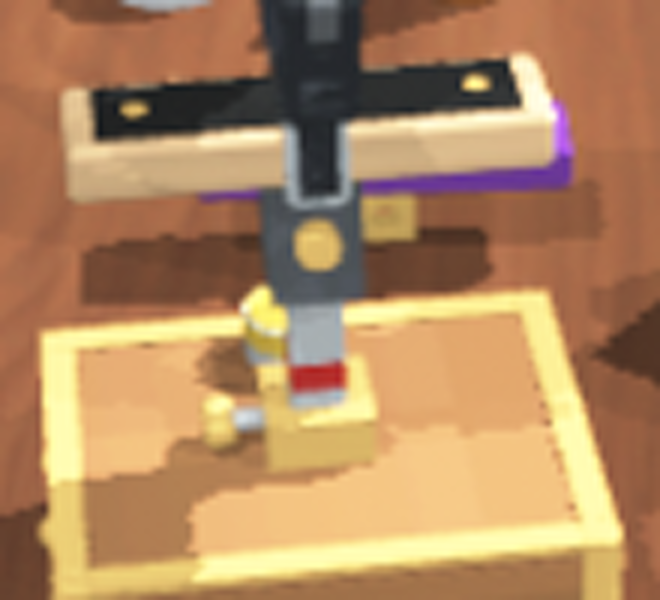

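The red band shows whole (crop rows about 362–392) with bare steel below it and no black. I'll check that it is level by the screw pixels, (134,109) and (476,83) in the crop, and that it is still.

```bash
python3 - <<'E'
from h import *
ps=eyes.camera_params('side')
print('seen',[(240+u/6-.4,200+v/6-.4) for u,v in((134,109),(476,83))])
for tilt in(-2,0,2):
    t=np.tan(np.radians(tilt));print(tilt,[proj(ps,W(s*59.8,0,183+44+s*59.8*t)) for s in(1,-1)])
# band rows along the column below fork centre
im=eyes.camera('side').astype(int)
for v in range(248,272): print(v,im[v,290:296].mean(0).round())
arm.sleep(.5);print(readout.get_t(),readout.get_eef_pos(),readout.get_ft_force(),readout.get_torque(),np.abs(readout.get_qvel()).max(),readout.get_finger_gap()*85)
E
```

```text
seen [(261.93333333333334, 217.76666666666665), (318.93333333333334, 213.43333333333334)]
-2 [array([262.54, 219.2 ]), array([319.1 , 213.13])]
0 [array([262.48, 218.33]), array([319.1 , 213.98])]
2 [array([262.42, 217.47]), array([319.1 , 214.84])]
248 [83. 88. 94.]
249 [85. 90. 96.]
250 [107. 113. 118.]
251 [152. 158. 161.]
252 [157. 163. 166.]
253 [164. 171. 174.]
254 [167. 175. 178.]
255 [167. 175. 178.]
256 [168. 175. 178.]
257 [168. 175. 178.]
258 [167. 175. 178.]
259 [167. 171. 176.]
260 [173. 143. 146.]
261 [177.  48.  46.]
262 [178.  47.  45.]
263 [178.  47.  45.]
264 [177.  75.  74.]
265 [176. 146. 148.]
266 [176. 184. 188.]
267 [194. 191. 179.]
268 [236. 216. 141.]
269 [250. 237. 151.]
270 [249. 232. 142.]
271 [213. 177. 101.]
23.1333 [526.61  71.31 215.02] [-0.19  0.12 -6.45] [-0.06 -0.04 -0.05] 0.0011701626482905382 46.416637108485816
```

```bash
python3 -c "
from h import *
order.sign_off(); print(readout.get_t(),readout.get_eef_pos())"
```

```text
the job is handed in; nothing more can be done
the job is handed in; nothing more can be done
```

The job is handed in: the pin is pushed home and the gripper is holding the footrest up, ready for you to tighten the clamp.

- **Pin:** I pushed it in with closed fingers while the post was down, with a peak push of about 15 N. The few newtons of sliding friction never showed, only a firm stop at the end. I backed off to check, and the wrist picture showed the head flush on the fork with no shank visible.
- **Lift:** I gripped the footrest by its sides with 70 N and raised it straight up by 44 mm. In the side picture the red band is whole, about 7 mm clear of the collar, and no black shows. That puts the post's rise at about 41–42 mm, inside the 34–52 mm range.
- **Level and still:** The footrest is level to within what the pictures can resolve, well under 1°. The joints were still, the grip was steady, and the load was about 6 N. That is on the light side of the masses you gave, but the band confirms the post came up with the footrest.
- **Time and surroundings:** It took about 23 s of the 51 s allowed. I did not measure the tins and bottles again at the end. The small tin is in view on the deck in the last picture, and the arm never touched the others.

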